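# Pair a vial in the sample cooler and hold the sprung lid ready to shut

## Task

Lift the sample cooler's sprung lid by its front bar until it is past its balance point and stays up by itself, then lower the loose blue-capped vial fully home into the empty front well right in front of the blue-capped vial that is already in the block. Then take the bar again and draw the lid back down, never letting it drop, to just below its balance point (some 7 degrees under it, where it would start to sink if you let go), and finish while still holding it there, ready to be shut once I have checked the pair. Leave the other vials and the things on the bench where they are.

Things in the scene. Friction and masses are not known exactly. Their poses are not given: they have to be found in the camera images.
- cooler: Fixed dark blue box 270 mm deep, 210 wide, 70 high, with a 55 mm wide control pod (70 high) on its left flank. Holds a block of 6 round wells, top 70 mm above the bench: front wells at x -150 mm, back wells at x -100, at y +50, 0, -50. Origin: bench level under the middle of the lid's hinge line; x to its back (front at x -215 faces the robot, yaw up to 0.2 rad), y to its left, z up.
- lid (a joint): Angle of the cooler's lid, rad: 0 shut (at the start), 1.30 at the open stop. The lid is a hood 205 mm long, 204 wide, 51 high with a clear window, 0.95 kg, hinged along its back. Hinge springs carry most of its weight: it balances at 0.80 rad (46 deg). Below that it sinks shut (2 N at the bar when shut, 0.35 N at 0.7 rad); above, it rises to the stop and stays (2 N). Hardly any friction.
- lid_bar (a point): Middle of the lid's front handle: a round steel bar, 12 mm thick, along the cooler's y, 104 mm free between its legs, 41 mm clear gap behind it. Swings about the hinge line: at angle q it is 257cos(q)-26sin(q) mm in front of it and 257sin(q)+26cos(q) mm above it. Axes turn with the lid: x to the hinge, y along the bar. It can pivot between the fingers, so the gripper need not tilt.
- lid_hinge (a point): Middle of the lid's hinge line, which runs level along the cooler's y, 75 mm above the bench. Axes as the cooler's.
- well_left (a point): Centre of the mouth of the left front well (cooler y +50 mm), 70 mm above the bench: 25.5 mm wide, 40 mm deep (floor 30 mm above the bench). Pairs with the back well 50 mm behind it. Empty at the start.
- well_middle (a point): The same for the middle front well (y = 0). Empty at the start.
- well_right (a point): The same for the right front well (y = -50 mm). Empty at the start.
- vial_blue: 20 ml glass vial, 23 mm in diameter, 75 mm tall, blue screw cap (top 16 mm), white paper band. Origin at the centre of its underside, z up. The one to load: stands loose on the bench, on the right of the cooler. About 35 g. When fully home in a well its underside is 30 mm above the bench and 35 mm of it stand out of the block.
- mate_blue: 20 ml glass vial, 23 mm in diameter, 75 mm tall, blue screw cap (top 16 mm), white paper band. Origin at the centre of its underside, z up. Already seated in one of the three back wells of the cooler's block (which one varies), its underside 30 mm above the bench; leave it there. It shows which front well to use: the one directly in front of it.
- mate_green: 20 ml glass vial, 23 mm in diameter, 75 mm tall, green screw cap (top 16 mm), white paper band. Origin at the centre of its underside, z up. Already seated in one of the three back wells of the cooler's block (which one varies), its underside 30 mm above the bench; leave it there.
- mate_orange: 20 ml glass vial, 23 mm in diameter, 75 mm tall, orange screw cap (top 16 mm), white paper band. Origin at the centre of its underside, z up. Already seated in one of the three back wells of the cooler's block (which one varies), its underside 30 mm above the bench; leave it there.
- vial_green: 20 ml glass vial, 23 mm in diameter, 75 mm tall, green screw cap (top 16 mm), white paper band. Origin at the centre of its underside, z up. Stands loose on the bench, on the right of the cooler; a bystander: leave it standing where it is.
- vial_orange: 20 ml glass vial, 23 mm in diameter, 75 mm tall, orange screw cap (top 16 mm), white paper band. Origin at the centre of its underside, z up. Stands loose on the bench, on the right of the cooler; a bystander: leave it standing where it is.
- solvent_bottle: Clear laboratory bottle with a white cap, 80 mm in diameter, 150 mm tall, loose on the bench behind the vials; origin at the centre of its underside. Bystander.
- tip_box: Yellow box with a clear lid, 124 x 84 x 60 mm, loose on the bench far right; origin at the centre of its underside, x along its length. Bystander.
- beaker: Small glass beaker, 66 mm across the rim, 85 mm tall, loose on the bench at the right; origin at the centre of its underside. Bystander.
- marker: White marker pen with a black cap, 132 mm long, 16 mm thick, lying on the bench at the right; origin under its middle, x along it. Bystander.

How it is judged:
By the outcome, as a careful person would: the job done as asked, in the order asked, and still so for the second after the job is handed in, while the arm keeps its last pose, push and grip.
It also fails if it takes over 67 s, if anything falls off the work surface, if the arm or the gripper's body presses on something with over 40 N, if the wrist force passes 120 N, or if a joint passes its speed limit or range.

## Robot

A 7-joint arm with a two-finger parallel gripper is mounted at the origin on the work surface. World frame = base frame: x ahead of the robot, y to its left, z up, the work surface at z = 0. Lengths are in m, angles in degrees, forces in N, time in s.
With the tool pointing down it reaches from about 0.425 to 0.875 m from the base axis. Payload 4.7 kg.
Tool frame: the origin (TCP) lies at the very end of the fingers, on their centre line; the grasp point (between the pads) lies 19 mm behind it; z points along the fingers, y is the direction in which the jaws open and shut (so a half turn about z gives the same grasp; the last joint's range is limited). The gripper opens to 87 mm and grips with 3 to 60 N. Pads are 19 mm wide; open, the fingers measure 117 mm over their backs; the gripper's body (75 mm by 190 mm) begins 51 mm behind the grasp point.
Start: joints at [-68.978, 18.392, -4.016, 83.108, 1.295, 78.541, -3.26], TCP at [0.225, 0.61, 0.223] pointing down, gripper open.
Joint ranges: [-163.93, 163.93], [-17.29, 119.83], [-79.2, 71.16], [3.27, 140.29], [-89.18, 269.18], [5.43, 117.66], [-154.24, 154.24]. Speed limits (degrees/s): [147.25, 147.25, 180, 180, 180, 180, 180].

## Interface

Orientations are given as [roll, pitch, yaw] about the fixed x, y, z axes, in that order (R = Rz(yaw) Ry(pitch) Rx(roll)).
In Python, from cell import * gives the robot as it stands.
- The arm moves only by the tool drive_tool, never from a script. Its argument "moves" is text: rows parted by semicolons, each of 5 numbers parted by spaces: the shift along the tool's x, y, z in m, then the turn about the tool's z in degrees, then the gripper's target within -1 to 1 (fully open at 1, half-way at 0, shut at -1). In form: x y z yaw fingers; .... A call has exactly 8 rows; each row is the pose to reach, as a shift and turn from the pose commanded when the call began, along the tool's axes at that moment; what a row does not reach only later rows make up. A row lasts 1/10 s, in which the tool goes at most 50 mm and 8.59 degrees, less where a joint would pass 70% of its speed; a pose out of reach is approached as far as the arm can. A call with a gripper value outside its range is refused whole. The fingers move at their own pace and stop on an object; "grip_force" is the grip in N (left out, the last holds). Time passes only in rows, so rows that repeat a pose let the fingers close, or fill a call up. It gives the time, the measured TCP pose, the force and the opening at its end, in the units of the state.
- get_obs(): the state, without advancing time (a new reading comes with each control period).
- read_camera(name): name is "side" or "top"; returns (picture, depth): 384x512x3 uint8, red, green, blue; 384x512 float32, m along the optical axis (not along the pixel's ray), 0 where there is no reading.
- calibration(name): a dict with "intrinsics" (3x3 intrinsics, pixels), "cam_to_world" (4x4, takes a point from camera to world coordinates). Camera axes: x right, y up, looking along -z (the intrinsics and any distortion apply to the point x, -y, -z); pixel columns grow to the right and rows downward; lengths in m; the calibration is good to about 2 mm. A picture is of the moment at which its call begins. calibration takes no time and is no camera call.
- sign_off(): hands the job in, once; it reports no verdict.
Trained networks look in the newest picture that a camera, given by its name, has taken for a name from the list of things; names that differ only in an ending like _2 or _b are one class to them, and where a whole thing is asked for, a point or a joint stands for the part that bears it (a point fixed in the world has none). Each returns a list of dicts, best first, with "conf" (0 to 1); they miss things now and then, are a little off and sometimes report something else, mostly with a low value. They report only what shows in the picture. A call takes as long as a camera call.
- search_frame(camera, name): "uv" ([column, row] in pixels, amid what is visible of it).
- pinpoint(camera, name): "uv" ([column, row] in pixels: a listed point, or the origin of a listed thing).
The state is a dict: "time_s": time; "qpos": joint angles; "joint_velocities": joint speeds; "effort": joint torques, N m; "tool_pos": TCP position; "tool_rot": TCP orientation; "force": force on the tool from outside, world axes, zero at the start; "wrist_torque": the same for the moment, N m; "grip_width": finger opening in m.
Only numpy, scipy, OpenCV 4.12 (cv2) and the standard library are available. Lean on these libraries where they do the work, as an engineer would, in place of code of your own. Each camera call takes 0.05 s, during which the arm holds its last target. There are 200 camera calls.

## Working session

There is one attempt and no reset: what is moved stays moved. The work goes in short steps, Python scripts to look and compute and a tool call to move; the robot and the scene stay as the last step left them, time stands still between calls to the robot, and variables do not carry over. Pictures are saved under pics/ and viewed, about 8 in all and at most 12, crops included, and the job is handed in when it is done.

Besides the shell and the picture viewer there is one more tool, called after ">>>" by a JSON object that holds its "fn" and its "kwargs", one argument or row to a line. drive_tool: Moves the arm, as the interface text tells. Its arguments: {"type":"object","properties":{"moves":{"type":"string"},"grip_force":{"type":"number"}},"required":["moves"]}

```bash
ls; mkdir -p pics
cat > h.py <<'E'
from cell import *
import numpy as np, cv2
def save(cam,fn):
    im,d=read_camera(cam); cv2.imwrite('pics/'+fn,im[:,:,::-1]); return im,d
def ray(cam,uv):
    c=calibration(cam);K=np.array(c['intrinsics']);T=np.array(c['cam_to_world'])
    p=np.linalg.inv(K)@[uv[0],uv[1],1.]
    return T[:3,3],T[:3,:3]@np.array([p[0],-p[1],-p[2]])
def atz(cam,uv,z):
    o,r=ray(cam,uv);return o+r*(z-o[2])/r[2]
def atd(cam,uv,d):
    o,r=ray(cam,uv);u,v=int(round(uv[0])),int(round(uv[1]))
    return o+r*d[v,u]
E
python3 - <<'E'
from h import *
np.set_printoptions(precision=4,suppress=True)
print(get_obs()); print({k:v for k,v in calibration('top').items()}, calibration('side'))
for cam in ['top','side']:
    im,d=save(cam,cam+'0.png')
    for n in ['cooler','lid_bar','lid_hinge','well_left','well_right','vial_blue','mate_blue','mate_green','mate_orange','vial_green','vial_orange','solvent_bottle','beaker']:
        for r in pinpoint(cam,n)[:2]:
            print(cam,n,np.round(r['uv'],1),round(r['conf'],2),atd(cam,r['uv'],d),atz(cam,r['uv'],0)[:2])
E
```

```text
pics
{'time_s': 0.0, 'qpos': array([-68.978 ,  18.4375,  -4.0166,  83.1755,   1.2958,  78.5391,
        -3.2607]), 'joint_velocities': array([ 0.0404, -0.0214, -0.0012, -0.0046,  0.0218, -0.0196, -0.0114]), 'effort': array([  0.0001, -49.1293,  -0.4036, -31.2526,  -0.0638,   0.0435,
         0.0002]), 'tool_pos': array([0.2244, 0.6094, 0.2215]), 'tool_rot': array([-179.8932,    0.0062,  159.7883]), 'force': array([ 0.432 , -0.35  , -0.3919]), 'wrist_torque': array([0.0279, 0.0278, 0.0195]), 'grip_width': 0.08681264556952079}
{'intrinsics': array([[442.25  ,   0.    , 259.3851],
       [  0.    , 442.25  , 188.1342],
       [  0.    ,   0.    ,   1.    ]]), 'cam_to_world': array([[-0.0084,  0.9956, -0.0938,  0.4819],
       [-0.9999, -0.0072,  0.0127, -0.1128],
       [ 0.012 ,  0.0939,  0.9955,  1.1427],
       [ 0.    ,  0.    ,  0.    ,  1.    ]])} {'intrinsics': array([[362.3375,   0.    , 251.869 ],
       [  0.    , 362.3375, 187.4179],
       [  0.    ,   0.    ,   1.    ]]), 'cam_to_world': array([[-0.7224,  0.4125, -0.5549,  0.1225],
       [-0.6915, -0.4324,  0.5787,  0.3348
[... 528 characters left out ...]
 -0.1458]
top solvent_bottle [301.3 133.8] 0.86 [ 0.7083 -0.2268  0.1091] [ 0.7322 -0.2388]
top beaker [354.4 153. ] 0.74 [ 0.6799 -0.3768  0.0021] [ 0.6803 -0.3773]
side cooler [139.3 247.5] 0.63 [0.5578 0.1559 0.1262] [0.6807 0.1054]
side lid_bar [229.9 270.3] 0.58 [0.424  0.073  0.1064] [0.4928 0.0134]
side vial_blue [270.8 209.1] 0.59 [ 0.5602 -0.1886 -0.0005] [ 0.5598 -0.1881]
side vial_green [343.9 206.7] 0.75 [ 0.4272 -0.3026  0.0149] [ 0.4353 -0.3197]
side vial_orange [294.  241.9] 0.79 [ 0.4459 -0.1351  0.0051] [ 0.4489 -0.1393]
side solvent_bottle [237.2 173.3] 0.82 [ 0.7048 -0.2157  0.0239] [ 0.7301 -0.2397]
side beaker [281.9 159.7] 0.8 [ 0.664  -0.3532  0.0217] [ 0.6854 -0.3803]
```

Run:
```python
import cv2
a=cv2.imread('pics/top0.png');b=cv2.imread('pics/side0.png')
cv2.imwrite('pics/a.png',cv2.resize(a[60:330,60:420],(800,600),interpolation=cv2.INTER_CUBIC))
cv2.imwrite('pics/b.png',cv2.resize(b,(800,600),interpolation=cv2.INTER_CUBIC))
```

```text
(no output)
```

View pics/a.png

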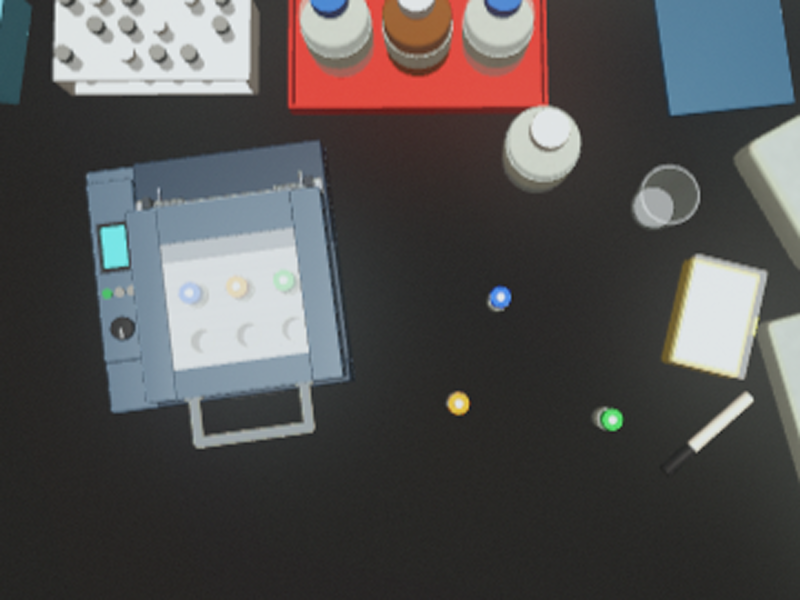

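View pics/b.png

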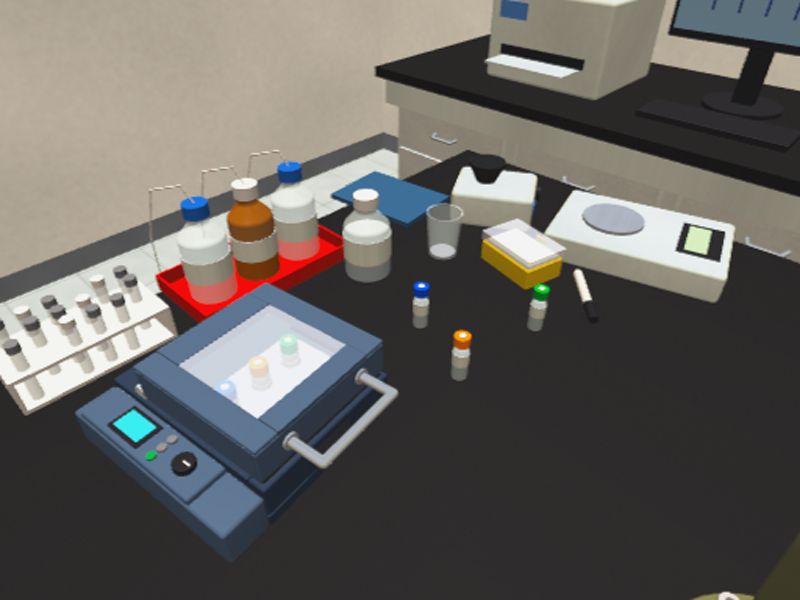

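The blue mate is in the left back well: crop (190,293) in the top view, nearest blue cap in the side view. The target is therefore well_left. Next I measure the cooler pose from depth.

```bash
cat >> h.py <<'E'
def cloud(cam,d):
    c=calibration(cam);K=np.array(c['intrinsics']);T=np.array(c['cam_to_world'])
    v,u=np.mgrid[:d.shape[0],:d.shape[1]]
    P=np.stack([(u-K[0,2])/K[0,0]*d,-(v-K[1,2])/K[1,1]*d,-d],-1)@T[:3,:3].T+T[:3,3]
    P[d==0]=np.nan
    return P
E
python3 - <<'E'
from h import *
np.set_printoptions(precision=4,suppress=True)
for cam in ['top','side']:
    im,d=save(cam,cam+'1.png');P=cloud(cam,d)
    x,y,z=P[...,0],P[...,1],P[...,2]
    m=(x>.40)&(x<.445)&(y>-.02)&(y<.16)&(z>.085)&(z<.12)
    Q=P[m]; q=Q[(Q[:,1]>.03)&(Q[:,1]<.115)]
    for _ in range(3):
        f=np.polyfit(q[:,1],q[:,0],1);r=q[:,0]-np.polyval(f,q[:,1]);q=q[abs(r)<.009]
    print(cam,'bar',len(q),'slope',-f[0],'deg',np.degrees(np.arctan(-f[0])),'x at y.07',np.polyval(f,.07),'z',np.percentile(q[:,2],[10,50,90]),'y ext',np.nanpercentile(Q[:,1],[1,99]))
    # lid top rectangle, z~.126
    m=(abs(z-.126)<.006)&(x>.4)&(x<.75)&(y>-.1)&(y<.25)
    rect=cv2.minAreaRect(P[m][:,:2].astype(np.float32)); print('lid',rect, np.median(z[m]))
    m=(abs(z-.070)<.006)&(x>.4)&(x<.8)&(y>-.1)&(y<.3)
    rect=cv2.minAreaRect(P[m][:,:2].astype(np.float32)); print('box',rect,np.median(z[m]))
    for n,(a,b) in dict(blue=(.564,-.187),green=(.437,-.30),orange=(.449,-.14)).items():
        m=(np.hypot(x-a,y-b)<.03)&(z>.06)&(z<.085)
        if m.any(): 
            q=P[m];print(n,q[:,:2].mean(0),(q.min(0)+q.max(0))/2,q[:,2].max(),m.sum())
E
```

```text
top bar 191 slope 0.1296888263190792 deg 7.389378794515139 x at y.07 0.4245231058897411 z [0.1039 0.1067 0.1094] y ext [0.0108 0.138 ]
lid ((0.5703927874565125, 0.09232789278030396), (0.20150524377822876, 0.20448526740074158), 7.44439172744751) 0.1262519736347374
box ((0.5962486267089844, 0.12244927883148193), (0.27051740884780884, 0.2637993395328522), 7.381387233734131) 0.07057365116699188
blue [ 0.5682 -0.188 ] [ 0.569  -0.1877  0.0711] 0.08090241379883434 71
green [ 0.4352 -0.3059] [ 0.4356 -0.3064  0.0713] 0.0805077254296429 78
orange [ 0.4539 -0.1415] [ 0.4538 -0.1412  0.0735] 0.08184009897666256 72
side bar 344 slope 0.11590715225288223 deg 6.61148869067539 x at y.07 0.42264852881693316 z [0.1007 0.1054 0.107 ] y ext [0.0144 0.1386]
lid ((0.5717881321907043, 0.09196089208126068), (0.20551635324954987, 0.2049628347158432), 7.369602203369141) 0.12535857728732808
box ((0.5518394708633423, 0.16136834025382996), (0.3559093177318573, 0.1861354559659958), 42.339420318603516) 0.06927594835427309
blue [ 0.5658 -0.1848] [ 0.5681 -0.187   0.069 ] 0.07736830773447201 87
green [ 0.4332 -0.3032] [ 0.4347 -0.3059  0.0686] 0.07718345940443766 92
orange [ 0.4514 -0.1382] [ 0.4536 -0.141   0.0684] 0.07669583145424475 113
```

>>> {"fn": "drive_tool", "kwargs": {
  "moves": "-0.030 -0.025 0 7.8 -0.1; -0.065 -0.055 0 15.6 -0.1; -0.100 -0.085 0 23.4 -0.1; -0.136 -0.115 0 31.2 -0.1; -0.172 -0.145 0 39.0 -0.1; -0.208 -0.175 0 46.8 -0.1; -0.244 -0.205 0 54.6 -0.1; -0.280 -0.235 0 62.4 -0.1",
  "grip_force": 20
}}

```text
time_s: 2.3
tool_pos: [0.4069, 0.291, 0.2229]
tool_rot: [180.0, -0.0, 97.1]
force: [0.8, 0.7, 0.8]
grip_width: 0.0406
```

>>> {"fn": "drive_tool", "kwargs": {
  "moves": "-0.040 0.004 0 0 -0.1; -0.085 0.004 0 0 -0.1; -0.130 0.004 0 0 -0.1; -0.175 0.002 0 0 -0.1; -0.210 -0.004 0.01 0 -0.1; -0.221 -0.010 0.03 0 -0.1; -0.221 -0.012 0.05 0 -0.1; -0.221 -0.012 0.06 0 -0.1"
}}

```text
time_s: 3.1
tool_pos: [0.4217, 0.0714, 0.1614]
tool_rot: [-179.9, -0.0, 97.3]
force: [-0.9, 0.6, 0.3]
grip_width: 0.0392
```

```bash
cat >> h.py <<'E'
H=np.array([.6785,.1053]);C=np.radians(7.4)
U=np.array([np.cos(C),np.sin(C)]);V=np.array([-U[1],U[0]])
def tc(p): d=np.array(p[:2])-H; return np.round([d@U,d@V,p[2]],4)
E
python3 - <<'E'
from h import *
o=get_obs();print(o['time_s'],tc(o['tool_pos']),o['tool_rot'],o['force'],o['qpos'])
im,d=save('side','s2.png');cv2.imwrite('pics/c.png',cv2.resize(im[180:340,120:333,::-1],(640,480)))
E
```

```text
3.1 [-0.259  -0.0006  0.1614] [-1.79921247e+02 -2.54666714e-02  9.73228572e+01] [-0.8531836   0.62384997  0.29681211] [-40.98429804  -8.23551456  25.92239095 118.20446517   3.79890227
  69.32844508  -9.31921918]
```

View pics/c.png

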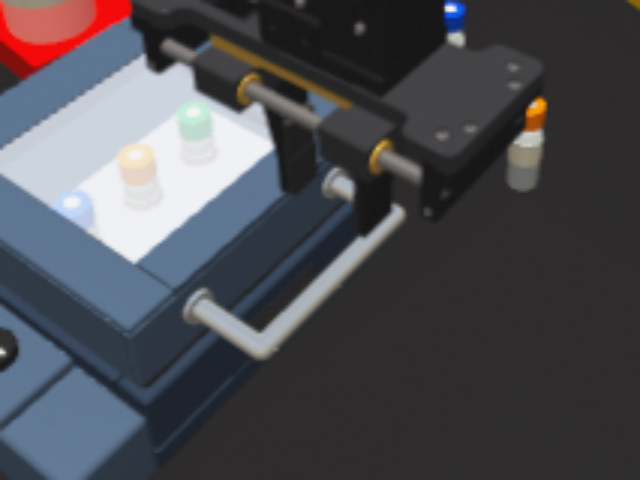

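>>> {"fn": "drive_tool", "kwargs": {
  "moves": "0 0.001 0.015 0 -0.1; 0 0.001 0.030 0 -0.1; 0 0.001 0.045 0 -0.1; 0 0.001 0.060 0 -0.1; 0 0.001 0.070 0 -0.1; 0 0.001 0.078 0 -0.1; 0 0.001 0.079 0 -0.1; 0 0.001 0.079 0 -0.1"
}}

```text
time_s: 3.95
tool_pos: [0.424, 0.0723, 0.0838]
tool_rot: [180.0, -0.0, 97.4]
force: [0.6, 0.6, 0.8]
grip_width: 0.0393
```

>>> {"fn": "drive_tool", "kwargs": {
  "moves": "0 0 0 0 -0.4; 0 0 0 0 -0.6; 0 0 0 0 -0.8; 0 0 0 0 -1; 0 0 0 0 -1; 0 0 0 0 -1; 0 0 0 0 -1; 0 0 0 0 -1",
  "grip_force": 20
}}

```text
time_s: 4.75
tool_pos: [0.4256, 0.0724, 0.0842]
tool_rot: [179.8, -0.0, 97.4]
force: [6.2, 0.5, -3.0]
grip_width: 0.0109
```

>>> {"fn": "drive_tool", "kwargs": {
  "moves": "0 0.0025 -0.010 0 -1; 0 0.0054 -0.0255 0 -1; 0 0.009 -0.0405 0 -1; 0 0.015 -0.0605 0 -1; 0 0.0225 -0.0795 0 -1; 0 0.032 -0.098 0 -1; 0 0.0425 -0.1155 0 -1; 0 0.0545 -0.1325 0 -1"
}}

```text
time_s: 5.55
tool_pos: [0.4771, 0.0787, 0.2162]
tool_rot: [-179.9, 0.0, 97.4]
force: [2.5, -0.2, -3.2]
grip_width: 0.0109
```

>>> {"fn": "drive_tool", "kwargs": {
  "moves": "0 0.0135 -0.016 0 -1; 0 0.028 -0.0305 0 -1; 0 0.0435 -0.044 0 -1; 0 0.060 -0.056 0 -1; 0 0.078 -0.067 0 -1; 0 0.096 -0.0765 0 -1; 0 0.1155 -0.084 0 -1; 0 0.135 -0.0905 0 -1"
}}

```text
time_s: 6.35
tool_pos: [0.6119, 0.0959, 0.3071]
tool_rot: [-179.9, 0.0, 97.4]
force: [1.5, -1.3, -2.2]
grip_width: 0.0112
```

>>> {"fn": "drive_tool", "kwargs": {
  "moves": "0 0.006 -0.0017 0 -1; 0 0.012 -0.003 0 -1; 0 0.0175 -0.0043 0 -1; 0 0.0175 -0.0043 0 -1; 0 0.0175 -0.0043 0 -0.6; 0 0.0175 -0.0043 0 -0.3; 0 0.0175 -0.0043 0 -0.2; 0 0.0175 -0.0043 0 -0.2"
}}

```text
time_s: 7.15
tool_pos: [0.6284, 0.0994, 0.3109]
tool_rot: [-180.0, -0.1, 97.4]
force: [0.0, 0.1, 0.1]
grip_width: 0.0311
```

>>> {"fn": "drive_tool", "kwargs": {
  "moves": "0 0 -0.020 0 -0.2; 0 0 -0.045 0 -0.2; -0.020 -0.005 -0.050 0 -0.2; -0.060 -0.02 -0.050 8 -0.2; -0.100 -0.035 -0.050 16 -0.2; -0.145 -0.05 -0.050 24 -0.2; -0.190 -0.065 -0.050 32 -0.2; -0.235 -0.08 -0.050 40 -0.2"
}}

```text
time_s: 7.95
tool_pos: [0.5779, -0.1473, 0.3601]
tool_rot: [-179.9, -0.0, 57.0]
force: [0.7, 0.4, -0.3]
grip_width: 0.0346
```

Run:
```python
from h import *
np.set_printoptions(precision=4,suppress=True)
o=get_obs();print(o['time_s'],tc(o['tool_pos']),o['tool_rot'],o['qpos'])
im,d=save('top','t3.png');P=cloud('top',d)
cv2.imwrite('pics/d.png',cv2.resize(im[90:330,60:380,::-1],(800,600)))
for n in ['vial_blue','mate_blue','well_left','lid_bar','mate_orange','mate_green','well_middle','well_right']:
    for r in pinpoint('top',n)[:2]: print(n,np.round(r['uv'],1),round(r['conf'],2),tc(atz('top',r['uv'],.07)),tc(atz('top',r['uv'],0.0)),tc(atd('top',r['uv'],d)))
```

```text
7.95 [-0.1323 -0.2375  0.3601] [-179.9053   -0.0155   57.0211] [-24.0736  12.0932  43.6024  78.8805  -8.3526  92.3639 -14.426 ]
mate_blue [153.2 193. ] 0.66 [-0.1013  0.0394  0.07  ] [-0.0933  0.0544  0.    ] [-0.1013  0.0393  0.0702]
well_left [149.7 216.4] 0.63 [-0.1565  0.0542  0.07  ] [-0.1521  0.0702  0.    ] [-0.154   0.0634  0.0301]
lid_bar [139.4 146.3] 0.98 [0.0174 0.0596 0.07  ] [0.0331 0.0759 0.    ] [-0.0421 -0.0024  0.3354]
lid_bar [192.2 205.4] 0.49 [-0.1441 -0.0505  0.07  ] [-0.1389 -0.0414  0.    ] [-0.1412 -0.0454  0.031 ]
mate_orange [170.6 191.5] 0.64 [-0.1034 -0.0028  0.07  ] [-0.0956  0.0095  0.    ] [-0.1054 -0.0059  0.0877]
mate_green [331.7 249.1] 0.65 [-0.2945 -0.37    0.07  ] [-0.2991 -0.3817  0.    ] [-0.2941 -0.3691  0.0754]
mate_green [187.1 189.7] 0.55 [-0.1045 -0.043   0.07  ] [-0.0967 -0.0333  0.    ] [-0.1087 -0.0482  0.1082]
well_middle [168.7 209.4] 0.66 [-0.1459  0.0069  0.07  ] [-0.1409  0.0198  0.    ] [-0.1437  0.0127  0.0384]
well_right [191.5 207.9] 0.94 [-0.1499 -0.0481  0.07  ] [-0.1451 -0.0388  0.    ] [-0.147  -0.0425  0.0281]
```

View pics/d.png

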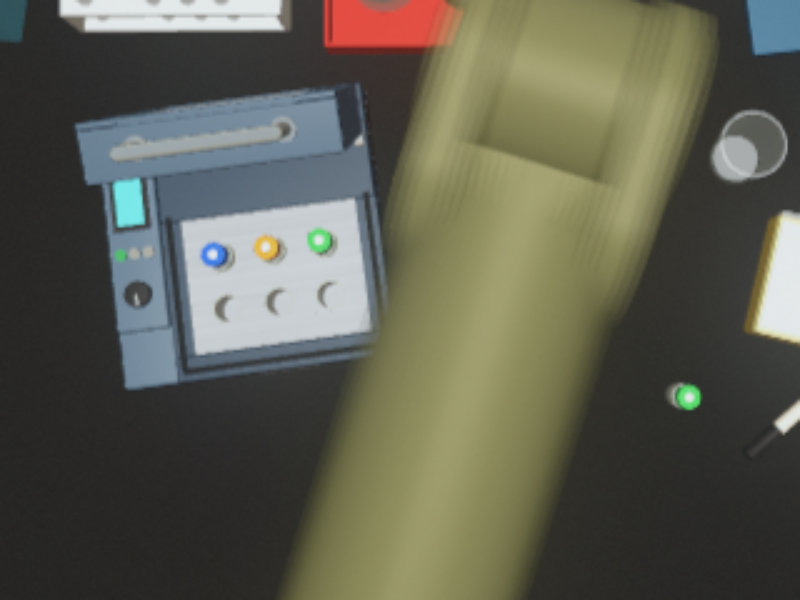

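```bash
cat > caps.py <<'E'
from h import *
np.set_printoptions(precision=4,suppress=True)
def caps(cam):
    im,d=read_camera(cam);P=cloud(cam,d)
    hsv=cv2.cvtColor(im,cv2.COLOR_RGB2HSV)
    for n,(lo,hi) in dict(blue=(100,125),orange=(8,25),green=(45,80)).items():
        m=((hsv[...,0]>=lo)&(hsv[...,0]<=hi)&(hsv[...,1]>110)&(hsv[...,2]>60)).astype(np.uint8)
        k,l,st,ce=cv2.connectedComponentsWithStats(m)
        for i in range(1,k):
            if 12<st[i,4]<400:
                q=P[l==i]; z=np.nanmax(q[:,2]); 
                if not .05<z<.2: continue
                x0,y0,w,h=st[i,:4]; 
                # top disc: filled hull of component, centre of its bounding box
                c=(x0+(w-1)/2,y0+(h-1)/2)
                print(cam,n,st[i,4],(w,h),c,'zmed %.4f'%np.nanmedian(q[:,2]),'tc@.105',tc(atz(cam,c,.105)),'tc@.075',tc(atz(cam,c,.075)))
if __name__=='__main__':
    caps('top');caps('side')
E
python3 caps.py
```

```text
top blue 229 (np.int32(17), np.int32(17)) (np.float64(207.0), np.float64(57.0)) zmed 0.1728 tc@.105 [ 0.2054 -0.1348  0.105 ] tc@.075 [ 0.2177 -0.1332  0.075 ]
top blue 224 (np.int32(17), np.int32(17)) (np.float64(286.0), np.float64(56.0)) zmed 0.1727 tc@.105 [ 0.1825 -0.3249  0.105 ] tc@.075 [ 0.1942 -0.3288  0.075 ]
top blue 60 (np.int32(11), np.int32(10)) (np.float64(145.0), np.float64(191.5)) zmed 0.1056 tc@.105 [-0.0991  0.0505  0.105 ] tc@.075 [-0.0956  0.0574  0.075 ]
top orange 164 (np.int32(13), np.int32(47)) (np.float64(364.0), np.float64(200.0)) zmed 0.0243 tc@.105 [-0.1892 -0.4572  0.105 ] tc@.075 [-0.1882 -0.4649  0.075 ]
top orange 55 (np.int32(10), np.int32(10)) (np.float64(166.5), np.float64(188.5)) zmed 0.1062 tc@.105 [-0.099  -0.0003  0.105 ] tc@.075 [-0.0954  0.0053  0.075 ]
top green 46 (np.int32(9), np.int32(9)) (np.float64(187.0), np.float64(186.0)) zmed 0.1062 tc@.105 [-0.0996 -0.0486  0.105 ] tc@.075 [-0.0961 -0.0445  0.075 ]
top green 14 (np.int32(5), np.int32(4)) (np.float64(108.0), np.float64(191.5)) zmed 0.0738 tc@.105 [-0.0874  0.1362  0.105 ] tc@.075 [-0
[... 781 characters left out ...]
7 -0.1791  0.105 ] tc@.075 [-0.2589 -0.2097  0.075 ]
side orange 135 (np.int32(13), np.int32(14)) (np.float64(165.0), np.float64(234.5)) zmed 0.1037 tc@.105 [-0.106   0.0051  0.105 ] tc@.075 [-0.0793 -0.0138  0.075 ]
side green 88 (np.int32(11), np.int32(11)) (np.float64(346.0), np.float64(186.0)) zmed 0.0713 tc@.105 [-0.3109 -0.3316  0.105 ] tc@.075 [-0.2973 -0.372   0.075 ]
side green 112 (np.int32(12), np.int32(13)) (np.float64(183.5), np.float64(220.0)) zmed 0.1033 tc@.105 [-0.1049 -0.0437  0.105 ] tc@.075 [-0.0782 -0.0656  0.075 ]
side green 34 (np.int32(7), np.int32(6)) (np.float64(96.0), np.float64(291.5)) zmed 0.0720 tc@.105 [-0.1139  0.1566  0.105 ] tc@.075 [-0.0878  0.1475  0.075 ]
```

>>> {"fn": "drive_tool", "kwargs": {
  "moves": "-0.012 0.004 0 8 0.15; -0.024 0.008 0.02 16 0.15; -0.036 0.012 0.05 24 0.15; -0.043 0.013 0.09 32 0.15; -0.043 0.013 0.13 40 0.15; -0.043 0.013 0.17 48 0.15; -0.043 0.013 0.195 50 0.15; -0.043 0.013 0.211 50 0.15"
}}

```text
time_s: 9.3
tool_pos: [0.5667, -0.1866, 0.1474]
tool_rot: [-180.0, 0.2, 7.5]
force: [-0.1, -0.3, -0.1]
grip_width: 0.0499
```

Run:
```python
from caps import *
o=get_obs();print(o['time_s'],tc(o['tool_pos']),o['tool_rot'],o['qpos'])
im,d=save('side','s4.png');cv2.imwrite('pics/e.png',cv2.resize(im[130:280,170:370,::-1],(800,600)))
```

```text
9.3 [-0.1484 -0.2751  0.1474] [-179.9509    0.1715    7.4691] [-24.6762  19.4106  49.0918  97.9177 -15.4601  69.9571 -54.321 ]
```

View pics/e.png

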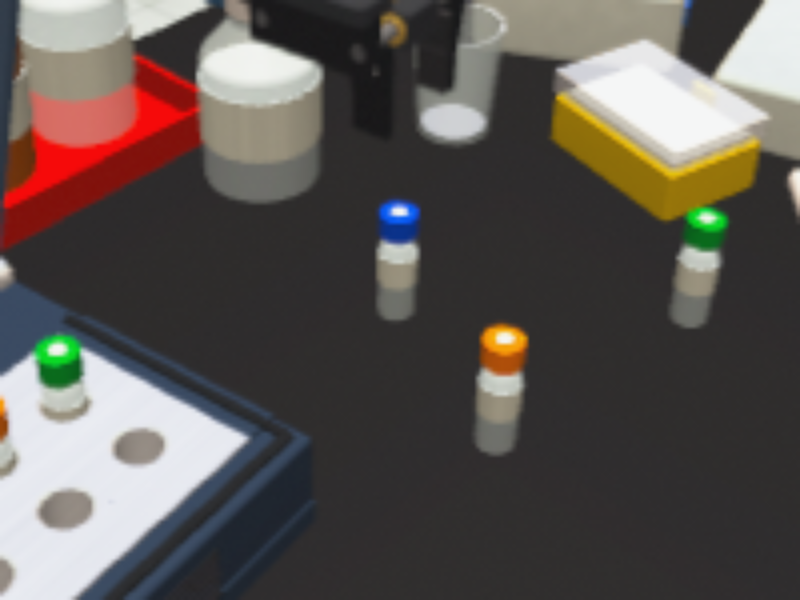

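>>> {"fn": "drive_tool", "kwargs": {
  "moves": "0 0 0.02 0 0.15; 0 0 0.045 0 0.15; 0 0 0.07 0 0.15; 0 0 0.09 0 0.15; 0 0 0.10 0 0.15; 0 0 0.10 0 0.15; 0 0 0.10 0 -0.1; 0 0 0.10 0 -0.3",
  "grip_force": 12
}}

```text
time_s: 10.15
tool_pos: [0.5688, -0.1882, 0.0514]
tool_rot: [180.0, -0.1, 7.4]
force: [0.8, -0.5, -0.7]
grip_width: 0.0408
```

>>> {"fn": "drive_tool", "kwargs": {
  "moves": "0 0 0 0 -0.6; 0 0 0 0 -1; 0 0 0 0 -1; 0 0 0 0 -1; 0 0 0 0 -1; 0 0 0 0 -1; 0 0 0 0 -1; 0 0 -0.005 0 -1"
}}

```text
time_s: 10.95
tool_pos: [0.5669, -0.1876, 0.0542]
tool_rot: [-180.0, 0.1, 7.4]
force: [-0.8, -0.1, -1.4]
grip_width: 0.0221
```

>>> {"fn": "drive_tool", "kwargs": {
  "moves": "0 0 -0.03 0 -1; 0 0 -0.07 0 -1; 0 0 -0.105 0 -1; 0 -0.025 -0.11 0 -1; 0 -0.065 -0.11 0 -1; 0 -0.105 -0.11 0 -1; -0.001 -0.145 -0.11 0 -1; -0.002 -0.185 -0.11 0 -1"
}}

```text
time_s: 11.75
tool_pos: [0.5409, -0.0032, 0.1646]
tool_rot: [-180.0, 0.0, 7.4]
force: [-0.0, -0.0, 0.4]
grip_width: 0.0221
```

>>> {"fn": "drive_tool", "kwargs": {
  "moves": "0 -0.04 0 0 -1; 0 -0.08 0 0 -1; 0 -0.115 0 0 -1; 0 -0.135 0 0 -1; 0 -0.142 0 0 -1; 0 -0.142 0 0 -1; 0 -0.142 0.02 0 -1; 0 -0.142 0.03 0 -1"
}}

```text
time_s: 12.55
tool_pos: [0.5233, 0.1338, 0.1338]
tool_rot: [179.9, 0.1, 7.2]
force: [-0.5, 0.2, -0.0]
grip_width: 0.0222
```

Run:
```python
from caps import *
for _ in range(3):
    o=get_obs();im,d=save('side','s5.png');print(o['time_s'],tc(o['tool_pos']),o['tool_rot'],o['grip_width'],o['qpos'])
caps('side')
cv2.imwrite('pics/f.png',cv2.resize(im[180:330,90:290,::-1],(800,600),interpolation=cv2.INTER_CUBIC))
```

```text
12.55 [-0.1502  0.0482  0.1338] [179.941    0.072    7.2195] 0.02216083492861358 [-53.772   10.0548  40.4564 106.4969  -7.0648  66.0603 -93.6456]
12.6 [-0.1513  0.0483  0.1323] [179.8923   0.2127   7.2301] 0.022187544713491283 [-53.7671  10.1359  40.423  106.6014  -7.0829  66.0368 -93.6436]
12.65 [-0.1509  0.0486  0.1333] [179.9064   0.1855   7.2356] 0.022100730132181435 [-53.7809  10.0943  40.4128 106.5199  -7.0596  66.119  -93.6807]
side blue 182 (np.int32(15), np.int32(14)) (np.float64(185.0), np.float64(109.5)) zmed 0.1675 tc@.105 [ 0.25   -0.4056  0.105 ] tc@.075 [ 0.2994 -0.4507  0.075 ]
side blue 135 (np.int32(14), np.int32(16)) (np.float64(143.5), np.float64(249.5)) zmed 0.1036 tc@.105 [-0.1036  0.0535  0.105 ] tc@.075 [-0.0768  0.0377  0.075 ]
side orange 126 (np.int32(12), np.int32(13)) (np.float64(295.5), np.float64(217.0)) zmed 0.0700 tc@.105 [-0.2747 -0.1791  0.105 ] tc@.075 [-0.2589 -0.2097  0.075 ]
side green 88 (np.int32(11), np.int32(11)) (np.float64(346.0), np.float64(186.0)) zmed 0.0718 tc@.105 [-0.3109 -0.3316  0.105 ] tc@.075 [-0.2973 -0.372   0.075 ]
side green 34 (np.int32(7), np.int32(6)) (np.float64(96.0), np.float64(291.5)) zmed 0.0718 tc@.105 [-0.1139  0.1566  0.105 ] tc@.075 [-0.0878  0.1475  0.075 ]
```

View pics/f.png

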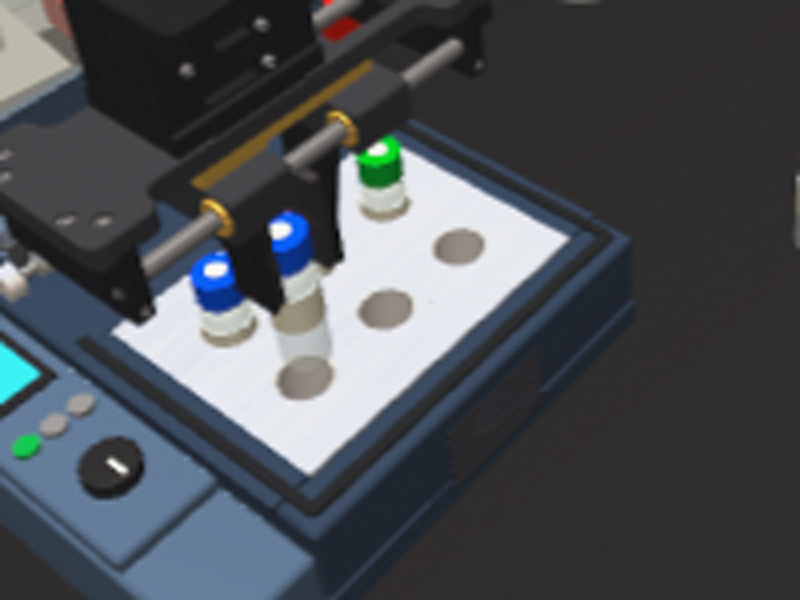

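Run:
```python
from caps import *
R=[]
for _ in range(6):
    im,d=read_camera('side');o=get_obs();R.append(np.r_[tc(o['tool_pos']),o['tool_rot'][2]])
print(np.mean(R,0),np.std(R,0))
g=cv2.cvtColor(im,cv2.COLOR_RGB2GRAY)
P=cloud('side',d)
# well discs: grayish dark within the white block
T=lambda u,v:(90+u/4,180+v/4)
for uv in [(305,378),(385,309),(458,246)]:
    c=T(*uv);x,y=map(int,c);w=g[y-8:y+9,x-9:x+10]
    th=185; _,th_im=cv2.threshold(w,0,255,cv2.THRESH_BINARY_INV+cv2.THRESH_OTSU)
    k,l,st,ce=cv2.connectedComponentsWithStats(th_im); i=l[8,9]
    cc=ce[i]+[x-9,y-8]; print(c,'seg',cc,st[i],tc(atz('side',cc,.07)))
c=calibration('side');K=np.array(c['intrinsics']);M=np.linalg.inv(np.array(c['cam_to_world']))
def proj(x,y,z):
    p=np.r_[H+x*U+y*V,z,1];q=(M@p)[:3];return K[0,0]*q[0]/-q[2]+K[0,2],K[1,1]*q[1]/q[2]+K[1,2]
for p in [(-.149,.0505,.07),(-.149,.0505,.084),(-.149,.0505,.16),(-.151,.0485,.084),(-.151,.0485,.16),(-.149,0.0005,.07),(-.149,-.0495,.07)]: 
    a=proj(*p);print(p,np.round(a,1),'crop',np.round([(a[0]-90)*4,(a[1]-180)*4]))
```

```text
[-0.1492  0.0503  0.1355  7.3551] [0.0001 0.0003 0.0001 0.0262]
(166.25, 274.5) seg [165.7231 273.7385] [  2   0  14  14 130] [-0.1496  0.0505  0.07  ]
(186.25, 257.25) seg [185.9712 256.8077] [  2   3  14  10 104] [-0.1501  0.0008  0.07  ]
(204.5, 241.5) seg [204.2065 241.3152] [ 3  4 13  9 92] [-0.1502 -0.0489  0.07  ]
(-0.149, 0.0505, 0.07) [165.5 273.6] crop [302. 374.]
(-0.149, 0.0505, 0.084) [164.3 268.3] crop [297. 353.]
(-0.149, 0.0505, 0.16) [157.5 236.8] crop [270. 227.]
(-0.151, 0.0485, 0.084) [166.  268.1] crop [304. 352.]
(-0.151, 0.0485, 0.16) [159.3 236.6] crop [277. 227.]
(-0.149, 0.0005, 0.07) [185.6 256.4] crop [383. 306.]
(-0.149, -0.0495, 0.07) [204.  240.9] crop [456. 243.]
```

>>> {"fn": "drive_tool", "kwargs": {
  "moves": "0 0 0.004 0 -1; 0 0 0.008 0 -1; 0 0 0.012 0 -1; 0 0 0.015 0 -1; 0 0 0.018 0 -1; 0 0 0.020 0 -1; 0 0 0.022 0 -1; 0 0 0.022 0 -1"
}}

```text
time_s: 13.85
tool_pos: [0.5235, 0.1361, 0.1126]
tool_rot: [180.0, 0.0, 7.4]
force: [0.4, -0.0, 0.2]
grip_width: 0.0227
```

>>> {"fn": "drive_tool", "kwargs": {
  "moves": "0 0 0.005 0 -1; 0 0 0.010 0 -1; 0 0 0.015 0 -1; 0 0 0.020 0 -1; 0 0 0.025 0 -1; 0 0 0.029 0 -1; 0 0 0.032 0 -1; 0 0 0.032 0 -1"
}}

```text
time_s: 14.65
tool_pos: [0.5236, 0.1361, 0.0806]
tool_rot: [180.0, 0.0, 7.4]
force: [-0.3, -0.3, -0.7]
grip_width: 0.0222
```

>>> {"fn": "drive_tool", "kwargs": {
  "moves": "0 0 0.001 0 -1; 0 0 0.001 0 -1; 0 0 0.001 0 -0.7; 0 0 0.001 0 -0.4; 0 0 0.001 0 -0.2; 0 0 0.001 0 -0.2; 0 0 0.001 0 -0.2; 0 0 0 0 -0.2"
}}

```text
time_s: 15.45
tool_pos: [0.5234, 0.1362, 0.0807]
tool_rot: [180.0, 0.0, 7.4]
force: [0.4, 1.2, -0.1]
grip_width: 0.0345
```

>>> {"fn": "drive_tool", "kwargs": {
  "moves": "0 0 -0.01 0 -0.2; 0 0 -0.025 0 -0.2; 0 0 -0.04 0 -0.2; 0 0 -0.07 0 -0.2; 0 0 -0.10 0 -0.2; -0.02 0 -0.14 0 -0.2; -0.04 0 -0.18 0 -0.2; -0.06 0 -0.22 0 -0.2"
}}

```text
time_s: 16.25
tool_pos: [0.4636, 0.1277, 0.3039]
tool_rot: [-179.9, -0.1, 7.3]
force: [0.1, 0.9, -0.1]
grip_width: 0.0349
```

Run:
```python
from caps import *
im,d=save('side','s6.png');cv2.imwrite('pics/g.png',cv2.resize(im[100:340,40:360,::-1],(800,600),interpolation=cv2.INTER_CUBIC))
caps('side');o=get_obs();print(tc(o['tool_pos']),o['tool_rot'],o['grip_width'],o['time_s'],o['qpos'])
```

```text
side blue 156 (np.int32(14), np.int32(16)) (np.float64(143.5), np.float64(249.5)) zmed 0.1035 tc@.105 [-0.1036  0.0535  0.105 ] tc@.075 [-0.0768  0.0377  0.075 ]
side blue 155 (np.int32(14), np.int32(16)) (np.float64(163.5), np.float64(262.5)) zmed 0.1039 tc@.105 [-0.1544  0.0533  0.105 ] tc@.075 [-0.1309  0.0375  0.075 ]
side orange 126 (np.int32(12), np.int32(13)) (np.float64(295.5), np.float64(217.0)) zmed 0.0707 tc@.105 [-0.2747 -0.1791  0.105 ] tc@.075 [-0.2589 -0.2097  0.075 ]
side orange 135 (np.int32(13), np.int32(14)) (np.float64(165.0), np.float64(234.5)) zmed 0.1034 tc@.105 [-0.106   0.0051  0.105 ] tc@.075 [-0.0793 -0.0138  0.075 ]
side green 88 (np.int32(11), np.int32(11)) (np.float64(346.0), np.float64(186.0)) zmed 0.0718 tc@.105 [-0.3109 -0.3316  0.105 ] tc@.075 [-0.2973 -0.372   0.075 ]
side green 113 (np.int32(12), np.int32(13)) (np.float64(183.5), np.float64(220.0)) zmed 0.1038 tc@.105 [-0.1049 -0.0437  0.105 ] tc@.075 [-0.0782 -0.0656  0.075 ]
side green 34 (np.int32(7), np.int32(6)) (np.float64(96.0), np.float64(291.5)) zmed 0.0713 tc@.105 [-0.1139  0.1566  0.105 ] tc@.075 [-0.0878  0.1475  0.075 ]
[-0.2083  0.0508  0.3083] [-179.6048   -0.5795    7.4013] 0.03453353790834469 16.35 [ -59.3333   -7.0654   37.6495   99.6409    4.0847   85.314  -104.7774]
```

View pics/g.png

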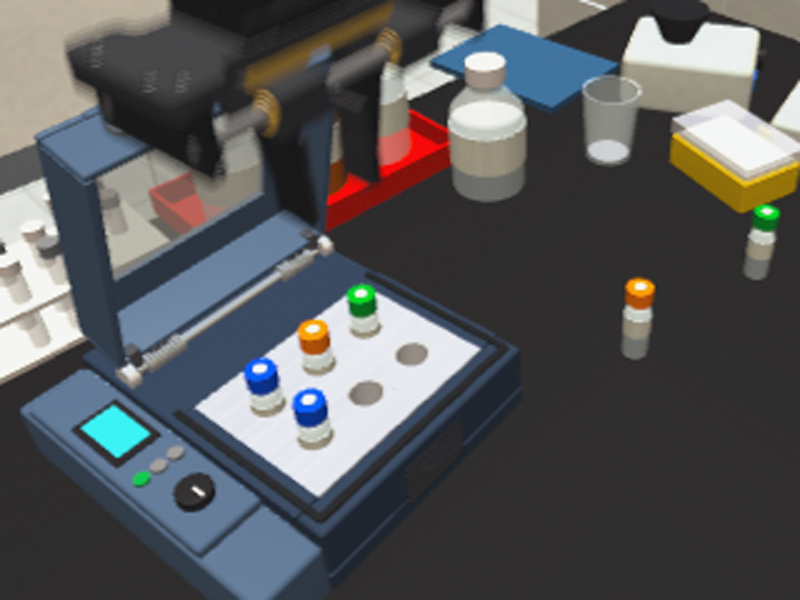

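>>> {"fn": "drive_tool", "kwargs": {
  "moves": "0 0 -0.03 0 -0.1; 0 0.005 -0.06 -8 -0.1; 0.01 0.015 -0.07 -16 -0.1; 0.02 0.025 -0.07 -24 -0.1; 0.03 0.035 -0.07 -32 -0.1; 0.045 0.045 -0.07 -40 -0.1; 0.06 0.051 -0.07 -48 -0.1; 0.08 0.051 -0.07 -56 -0.1"
}}

```text
time_s: 17.15
tool_pos: [0.5505, 0.0865, 0.3724]
tool_rot: [180.0, -0.1, 63.6]
force: [0.2, 0.2, 0.2]
grip_width: 0.0391
```

>>> {"fn": "drive_tool", "kwargs": {
  "moves": "0.006 0.009 0 -8 -0.1; 0.014 0.021 0 -16 -0.1; 0.022 0.033 0 -24 -0.1; 0.030 0.045 0 -32 -0.1; 0.038 0.056 0 -34 -0.1; 0.044 0.065 0 -34 -0.1; 0.048 0.0715 0 -34 -0.1; 0.048 0.0715 0 -34 -0.1"
}}

```text
time_s: 17.95
tool_pos: [0.6359, 0.099, 0.371]
tool_rot: [180.0, 0.0, 97.4]
force: [-0.4, 0.5, -0.3]
grip_width: 0.039
```

Run:
```python
from h import *
for _ in range(4): im,d=save('side','s7.png')
o=get_obs();print(tc(o['tool_pos']),o['tool_rot'],o['grip_width'],o['time_s'])
cv2.imwrite('pics/i.png',cv2.resize(im[60:210,30:230,::-1],(800,600),interpolation=cv2.INTER_CUBIC))
```

```text
[-0.044  -0.0007  0.3713] [ 1.79983176e+02 -2.39285795e-02  9.73799500e+01] 0.03903433183309801 18.15
```

View pics/i.png

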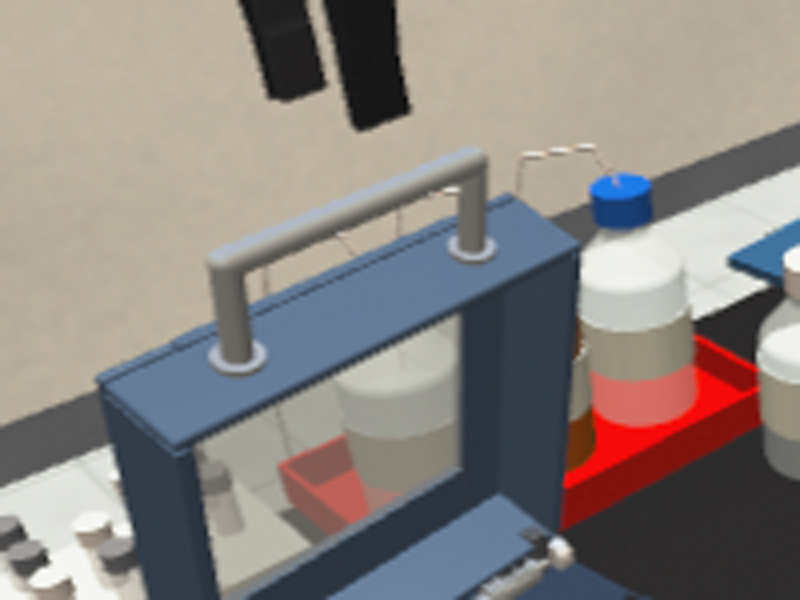

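>>> {"fn": "drive_tool", "kwargs": {
  "moves": "0 0.001 0.015 0 -0.1; 0 0.001 0.03 0 -0.1; 0 0.001 0.045 0 -0.1; 0 0.001 0.055 0 -0.1; 0 0.001 0.060 0 -0.1; 0 0.001 0.060 0 -0.1; 0 0.001 0.060 0 -0.4; 0 0.001 0.060 0 -0.6",
  "grip_force": 20
}}

```text
time_s: 18.95
tool_pos: [0.6368, 0.0992, 0.3117]
tool_rot: [179.9, -0.0, 97.4]
force: [-0.1, -0.6, -0.5]
grip_width: 0.0303
```

>>> {"fn": "drive_tool", "kwargs": {
  "moves": "0 0 0 0 -0.8; 0 0 0 0 -1; 0 0 0 0 -1; 0 0 0 0 -1; 0 0 0 0 -1; 0 0 0 0 -1; 0 0 0 0 -1; 0 0 0 0 -1"
}}

```text
time_s: 19.75
tool_pos: [0.6365, 0.0992, 0.3111]
tool_rot: [180.0, -0.0, 97.4]
force: [1.3, -0.6, 1.7]
grip_width: 0.0112
```

>>> {"fn": "drive_tool", "kwargs": {
  "moves": "0 -0.0125 0.0025 0 -1; 0 -0.025 0.0055 0 -1; 0 -0.0375 0.0095 0 -1; 0 -0.0495 0.014 0 -1; 0 -0.0615 0.0185 0 -1; 0 -0.0735 0.0245 0 -1; 0 -0.0845 0.0305 0 -1; 0 -0.0955 0.037 0 -1"
}}

```text
time_s: 20.55
tool_pos: [0.5412, 0.0872, 0.2739]
tool_rot: [180.0, -0.0, 97.4]
force: [1.0, 1.0, 0.7]
grip_width: 0.0112
```

>>> {"fn": "drive_tool", "kwargs": {
  "moves": "0 -0.0085 0.006 0 -1; 0 -0.017 0.012 0 -1; 0 -0.025 0.0185 0 -1; 0 -0.033 0.025 0 -1; 0 -0.0385 0.0305 0 -1; 0 -0.0425 0.034 0 -1; 0 -0.0445 0.036 0 -1; 0 -0.0445 0.036 0 -1"
}}

```text
time_s: 21.35
tool_pos: [0.4973, 0.0816, 0.2376]
tool_rot: [-180.0, -0.0, 97.4]
force: [0.7, 3.2, -0.5]
grip_width: 0.0112
```

Run:
```python
from h import *
R=[];F=[]
for i in range(6):
    cam='top' if i>3 else 'side'
    im,d=save(cam,'z%d.png'%i)
    if cam=='side': ds,ims=d,im
    o=get_obs();R.append(tc(o['tool_pos']));F.append(o['force'])
m=np.mean(R,0);print(m,np.mean(F,0),o['grip_width'],o['time_s'])
for off in (0,.001,.002):
    X,Z=m[0]-off,m[2]+.019-.075; a=np.arctan2(Z,-X)-np.arctan2(26,257);print('q from tool',a,np.degrees(.8-a),'radius',np.hypot(X,Z))
# lid top-face tilt from top depth
P=cloud('top',d);Q=P.reshape(-1,3);Q=Q[np.isfinite(Q[:,0])]
xc=(Q[:,:2]-H)@U;yc=(Q[:,:2]-H)@V
for lo,hi in((-.1,-.075),(.075,.1)):
    s=(yc>lo)&(yc<hi)&(xc>-.16)&(xc<-.03)&(Q[:,2]>.11)&(Q[:,2]<.27)
    if s.sum()>30:
        f=np.polyfit(xc[s],Q[s,2],1);r=Q[s,2]-np.polyval(f,xc[s]);k=abs(r)<.01
        f=np.polyfit(xc[s][k],Q[s,2][k],1);print('tilt',np.arctan(-f[0]),s.sum(),k.sum())
cv2.imwrite('pics/j.png',cv2.resize(ims[80:340,30:377,::-1],(800,600),interpolation=cv2.INTER_CUBIC))
from caps import caps; caps('side')
```

```text
[-1.82350000e-01 -1.33333333e-04  2.37983333e-01] [-0.04961392  3.65782814 -0.3984162 ] 0.011058149218079457 21.65
q from tool 0.6835674833319343 6.671091803166778 radius 0.2576227010787503
q from tool 0.6808330289213125 6.8277645001663405 radius 0.2583314849396239
q from tool 0.678113558698672 6.983578666435145 radius 0.2590421898284353
tilt 0.540892646156211 680 422
tilt 0.6901601364783723 158 158
side blue 156 (np.int32(14), np.int32(16)) (np.float64(143.5), np.float64(249.5)) zmed 0.1032 tc@.105 [-0.1036  0.0535  0.105 ] tc@.075 [-0.0768  0.0377  0.075 ]
side blue 155 (np.int32(14), np.int32(16)) (np.float64(163.5), np.float64(262.5)) zmed 0.1039 tc@.105 [-0.1544  0.0533  0.105 ] tc@.075 [-0.1309  0.0375  0.075 ]
side orange 126 (np.int32(12), np.int32(13)) (np.float64(295.5), np.float64(217.0)) zmed 0.0700 tc@.105 [-0.2747 -0.1791  0.105 ] tc@.075 [-0.2589 -0.2097  0.075 ]
side orange 135 (np.int32(13), np.int32(14)) (np.float64(165.0), np.float64(234.5)) zmed 0.1034 tc@.105 [-0.106   0.0051  0.105 ] tc@.075 [-0.0793 -0.0138  0.075 ]
side green 88 (np.int32(11), np.int32(11)) (np.float64(346.0), np.float64(186.0)) zmed 0.0714 tc@.105 [-0.3109 -0.3316  0.105 ] tc@.075 [-0.2973 -0.372   0.075 ]
side green 112 (np.int32(12), np.int32(13)) (np.float64(183.5), np.float64(220.0)) zmed 0.1036 tc@.105 [-0.1049 -0.0437  0.105 ] tc@.075 [-0.0782 -0.0656  0.075 ]
side green 34 (np.int32(7), np.int32(6)) (np.float64(96.0), np.float64(291.5)) zmed 0.0716 tc@.105 [-0.1139  0.1566  0.105 ] tc@.075 [-0.0878  0.1475  0.075 ]
```

View pics/j.png

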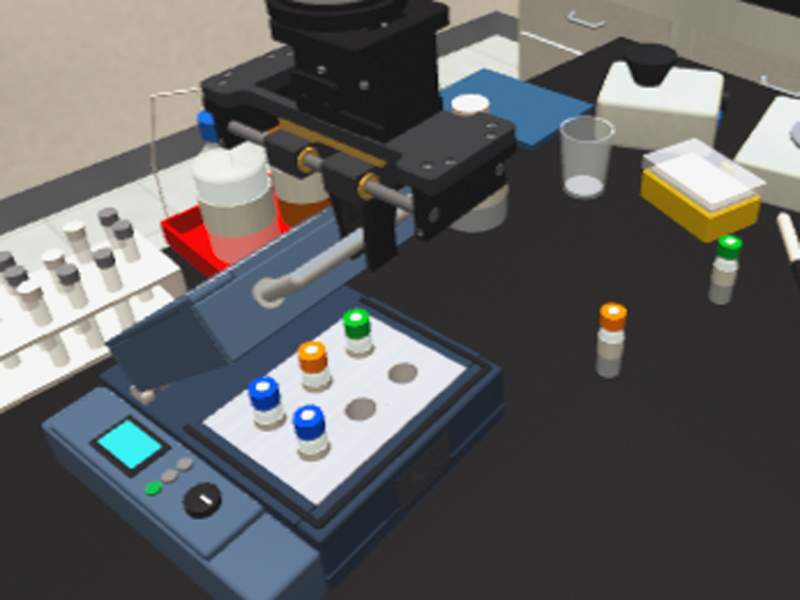

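```bash
python3 -c "
from cell import *
print(sign_off())"
```

```text
the job is handed in; nothing more can be done
None
```

The job is done and handed in at about 22 s of robot time. The blue vial is in its well and the arm is holding the lid just below its balance point.

- **Lid up:** I lifted it by the bar to about 1.27 rad and let go. It stayed up by itself while I loaded the vial.
- **Vial:** the seated blue vial is in the left back well, so I lowered the loose one into the left front well. No contact force showed on the way down. Its cap now stands as high as the seated one (0.104 against 0.103 m), so it is fully home.
- **Lid back down:** I took the bar again and drew the lid down without letting go of it. The bar is still gripped (opening 11 mm, 20 N set), with the lid at about 0.68 rad, some 6.8° under balance.
- **Other items:** the seated vials and the loose green and orange ones measured in the same places after loading and at the end. The last picture shows the visible bench items undisturbed. I did not measure those, and the solvent bottle is mostly hidden behind the gripper in that picture.

**Checks that disagreed:**
- A rough estimate of the lid's tilt from depth gave 0.69 rad on one flank, which agrees. The other flank gave 0.54 rad; many of its points did not fit a plane, possibly because the gripper was in view, so I disregarded it.
- A steady sideways force of about 3.7 N showed at the wrist while holding. I left it as harmless.

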